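# Check the humidifier's filter plate against the grading light

## Task

Swing the humidifier's green flap up until it stands upright or further, and leave it open. Draw the filter plate with the yellow grip up out of its slot, leaving the blue one in place, and hold it up against the lit face of the grading light so that a clogged pad would show: upright, square to the light and centred on it, about 90 mm in front, touching nothing but the gripper. Finish while still holding it there, and do not knock the lamp or shift anything else on the bench.

Things in the scene. Friction and masses are not known exactly. Their poses are not given: they have to be found in the camera images.
- humidifier: ivory bench humidifier, fixed, 200 deep (x), 230 wide (y), 150 mm high, 6 mm walls; origin under its centre, dial front to its -x. A green flap closes its open top. Two plates stand inside, slots at own x -20, y +35 and -35 mm, guides up to 70 mm high; above them 56 mm is free between the grips, 60 mm from grip to side wall. Behind the slots (x over 49 mm) a closed deck, 120 mm high
- flap (a joint): angle of the green flap, rad: 0 closed, 1.57 straight up, 1.9 its stop, leaning back. Panel 197 x 232 x 6 mm, hinged on the humidifier's far (+x) top edge; its front edge swings up and away from the robot. A stiff friction hinge keeps it at any angle it is left; lifting at the handle takes about 3 N. May be slightly ajar at the start
- flap_hinge (a point): middle of the flap's hinge line, 153 mm above the bench, 96 mm behind the humidifier's centre; axes as the humidifier's, the hinge line runs along y
- flap_handle (a point): middle of the flap's handle, a round steel bar 11 mm thick along the humidifier's y, 88 mm free between its posts. It is 43 mm off the flap's mid-plane (34 mm free under the bar) and 175 mm from the hinge line along the flap. Moves with the flap, ending behind it; its z axis is the flap's outward normal
- yellow_plate_mid (a point): centre of the filter plate with the yellow grip: white frame, straw-coloured pad, 110 wide (x), 14 thick (y), 80 mm high (z). The grip on top is 32 (x) x 14 (y) x 30 mm high, its middle 55 mm above this point. It starts in either slot, with about 2 mm of play, this point 52 and the grip's top 122 mm above the bench, under the flap. 0.1 to 0.2 kg; slides straight up; faces alike
- yellow_plate: the same plate; origin under its centre, 40 mm below the point above
- blue_plate_mid (a point): centre of the other filter plate, alike in size but with a blue grip, standing in the other slot; it stays there
- lamp: leaf-grading light, fixed to the bench: a round foot and an upright panel 200 mm wide (its y), 140 mm high (from 80 to 220 mm above the bench), 20 mm thick, with the white lit face looking along its own -x; origin under the panel's middle
- panel (a point): centre of the lamp's lit face, 150 mm above the bench; axes as the lamp's: x points into the panel, y along its width, so the space in front of the light lies at negative x
- knife: knife lying flat: dark wooden handle, steel blade, 245 mm long, 17 mm high; origin where the blade meets the handle
- shears: pair of steel shears lying flat, 210 mm long, 10 mm high; origin under the pivot
- paste_pot: white ceramic paste pot, open, 64 mm across, 55 mm high; origin under its centre
- mould: wooden cigar mould with ten brown cigars, 110 x 270 mm, 43 mm high; origin under its centre
- bundle: bundle of brown cigars with a yellow band, 140 x 52 x 44 mm; origin under its centre
- gauge: dark wooden ring gauge with five holes, lying flat, 60 x 170 x 10 mm; origin under its centre
- stick_box: small open plywood box of white sticks, 100 x 70 mm, 45 mm high; origin under its centre
Not all that is in view belongs to the job. What is meant by the lamp is not purple, and is the larger of those in its own colour.

How it is judged:
By the outcome, as a careful person would: the job done as asked, in the order asked, and still so for the second after the job is handed in, while the arm keeps its last pose, push and grip.
It also fails if it takes over 64 s, if anything falls off the work surface, if the arm or the gripper's body presses on something with over 40 N, if the wrist force passes 120 N, or if a joint passes its speed limit or range.

## Robot

A 6-joint arm with a two-finger parallel gripper is mounted at the origin on the work surface. World frame = base frame: x ahead of the robot, y to its left, z up, the work surface at z = 0. Lengths are in m, angles in rad, forces in N, time in s.
With the tool pointing down it reaches from about 0.375 to 0.9 m from the base axis. Payload 3.1 kg.
Tool frame: the origin (TCP) lies between the finger pads; the fingertips stand 17 mm ahead of it and the grasp point (between the pads) lies 2 mm behind it; z points along the fingers, y is the line along which they close (so a half turn about z gives the same grasp; the last joint's range is limited). The gripper opens to 87 mm and grips with 3 to 60 N. Pads are 19 mm wide; open, the fingers measure 117 mm over their backs; the gripper's body (75 mm by 190 mm) begins 51 mm behind the grasp point.
Start: joints at [1.01, 0.527, 1.433, -0, 1.181, -0.178], TCP at [0.233, 0.58, 0.203] pointing down, gripper open.
Joint ranges: [-3.08, 3.08], [-0.75, 2.2], [0.22, 2.44], [-1.43, 4.57], [0, 2.65], [-2.85, 2.85]. Speed limits (rad/s): [2.79, 2.79, 3.14, 3.14, 3.14, 3.14].

## Interface

Orientations are given as a rotation vector (axis times angle).
In Python, from station import * gives the robot as it stands. The module is installed in compiled form; this text tells all that it offers.
- The arm moves only by the tool move_arm, never from a script. Its argument "steps" is a list of rows, each a list of 3 entries, a list of its own where there are three numbers: the turn, a rotation vector about the tool's x, y, z in rad, then the shift along the tool's x, y, z in cm, then the opening, from 0 (shut) to 1 (fully open). In form: [[[rx, ry, rz], [dx, dy, dz], fingers], ...]. A call has 1 to 20 rows; each row shifts and turns the commanded pose from where the row before left it, along the tool's axes as they then stand; what a row does not reach is not made up. A row lasts 1/10 s, in which the tool goes at most 50 mm and 8.59 degrees, less where a joint would pass 70% of its speed; a pose out of reach is approached as far as the arm can. A call with a gripper value outside its range is refused whole. The fingers move at their own pace and stop on an object; the grip force is fixed at half the most. Time passes only in rows, so rows that do not move let the fingers close. It gives the time, the measured TCP pose, the force, the opening and the grip force at its end, in the units of the state.
- read_state(): the state, without advancing time (a new reading comes with each control period).
- camera(name): name is "side" or "top" or "wrist"; returns (picture, depth): 400x640x3 uint8, red, green, blue; 400x640 float32, m along the optical axis (not along the pixel's ray), 0 where there is no reading.
- camera_model(name): a dict with "fx", "fy", "cx", "cy" (pixels), "T" (4x4, takes a point from camera to world coordinates); the wrist camera has in their place "T_tool_cam" (4x4, takes a point from camera to tool coordinates, whose origin is the TCP and whose axes are the flange's). Camera axes: x right, y down, z forward; pixel columns grow to the right and rows downward; lengths in m; the calibration is good to about 2 mm. The wrist camera is an equidistant fisheye: a pixel r from the principal point sees the ray r / f radians off the axis. A picture is of the moment at which its call begins: read the wrist's pose just before it. camera_model takes no time and is no camera call.
- job_done(): hands the job in; it is judged then, once.
The state is a dict: "t": time; "joints": joint angles; "joint_vel": joint speeds; "joint_efforts": joint torques, N m; "eef_pos": TCP position; "orientation": TCP orientation; "force": force on the tool from outside, world axes, zero at the start; "torque": the same for the moment, N m; "finger_gap": finger opening in m; "grip_force": force on a finger pad.
Only numpy, scipy, OpenCV 4.12 (cv2) and the standard library are available. Lean on these libraries where they do the work, as an engineer would, in place of code of your own. Each camera call takes 0.05 s, during which the arm holds its last target. There are 200 camera calls.

## Working session

There is one attempt and no reset: what is moved stays moved. The work goes in short steps, Python scripts to look and compute and a tool call to move; the robot and the scene stay as the last step left them, time stands still between calls to the robot, and variables do not carry over. Pictures are saved under pics/ and viewed, at most 10 in all, crops included, and the job is handed in when it is done.

Besides the shell and the picture viewer there is one more tool, called after ">>>" as name(argument=value, ...) on one line, values as JSON. move_arm: Moves the arm, as the interface text tells. Its arguments: {"type":"object","properties":{"steps":{"type":"array","items":{"type":"array"}}},"required":["steps"]}

```bash
mkdir -p pics
cat > h.py <<'E'
from station import *
import numpy as np, cv2
from scipy.spatial.transform import Rotation as R
def pts(name):
    im,d=camera(name); m=camera_model(name)
    v,u=np.mgrid[0:400,0:640]
    P=np.stack([(u-m['cx'])/m['fx']*d,(v-m['cy'])/m['fy']*d,d],-1)
    W=P@np.array(m['T'])[:3,:3].T+np.array(m['T'])[:3,3]
    return im,d,W
def save(im,n,s=1):
    cv2.imwrite('pics/'+n,cv2.resize(im[...,::-1],None,fx=s,fy=s,interpolation=cv2.INTER_CUBIC))
E
python3 - <<'E'
from h import *
s=read_state(); print(s)
for n in('top','side'):
    im,d,W=pts(n); save(im,n+'0.png',1.25); np.savez(n+'0.npz',im=im,d=d,W=W); m=camera_model(n); print(n,m)
print(camera_model('wrist'))
E
```

```text
{'t': 0.0, 'joints': array([ 1.00946861e+00,  5.28463577e-01,  1.43391791e+00, -4.08616947e-05,
        1.18139852e+00, -1.78498937e-01]), 'joint_vel': array([ 0.0012285 , -0.00175733,  0.00218074, -0.00117495, -0.00011617,
        0.00019396]), 'joint_efforts': array([-1.61853964e-04, -4.40037632e+01, -1.76592493e+01,  6.32674713e-02,
        5.81607269e-02, -1.83167340e-04]), 'eef_pos': array([0.23302433, 0.57908716, 0.20226832]), 'orientation': array([-0.59751255, -3.08347627,  0.00322417]), 'force': array([ 0.05854338,  0.7922552 , -0.13963226]), 'torque': array([ 0.02949122, -0.01643307, -0.02537415]), 'grip_force': 0.0, 'finger_gap': 0.086832819289409}
top {'fx': 499.6731836003853, 'fy': 499.6731836003853, 'cx': 324.67672794932287, 'cy': 201.29484342487143, 'T': array([[-0.01669637, -0.99620335,  0.08544076,  0.42554438],
       [-0.99985339,  0.01631058, -0.00521138, -0.11037595],
       [ 0.00379801, -0.08551525, -0.99632962,  1.70546011],
       [ 0.        ,  0.        ,  0.        ,  1.        ]])}
side {'fx': 466.98957062390303, 'fy': 466.98957062390303, 'cx': 317.82681873310673, 'cy': 201.66877801348463, 'T': array([[ 0.84864365, -0.35302359,  0.39392677, -0.02306259],
       [-0.52860314, -0.53844413,  0.65624434, -1.06271987],
       [-0.01956218, -0.76514852, -0.64355657,  1.09923432],
       [ 0.        ,  0.        ,  0.        ,  1.        ]])}
{'fx': 309.70691628693146, 'fy': 309.70691628693146, 'cx': 316.37569643654484, 'cy': 202.91506324088388, 'T_tool_cam': array([[-2.70980572e-04, -9.52957224e-01, -3.03104695e-01,
         8.38398441e-02],
       [ 9.99998909e-01, -6.98352958e-04,  1.30159719e-03,
        -3.84430563e-04],
       [-1.45204050e-03, -3.03104011e-01,  9.52956374e-01,
        -1.82245395e-01],
       [ 0.00000000e+00,  0.00000000e+00,  0.00000000e+00,
         1.00000000e+00]])}
```

View pics/top0.png

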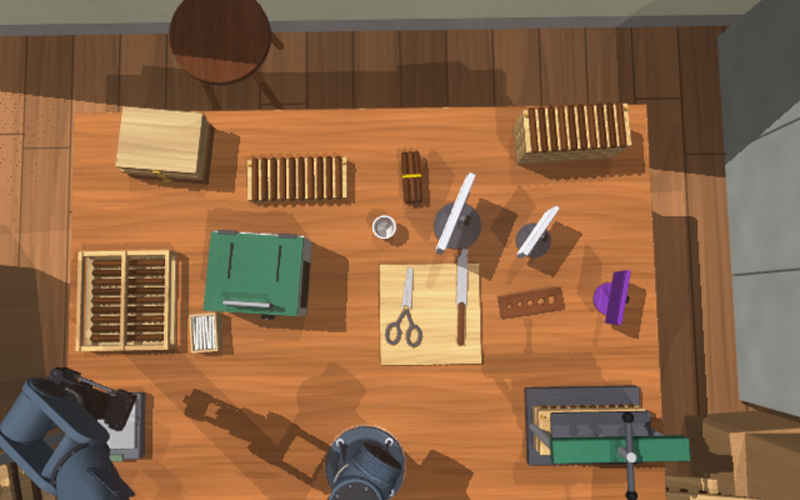

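View pics/side0.png

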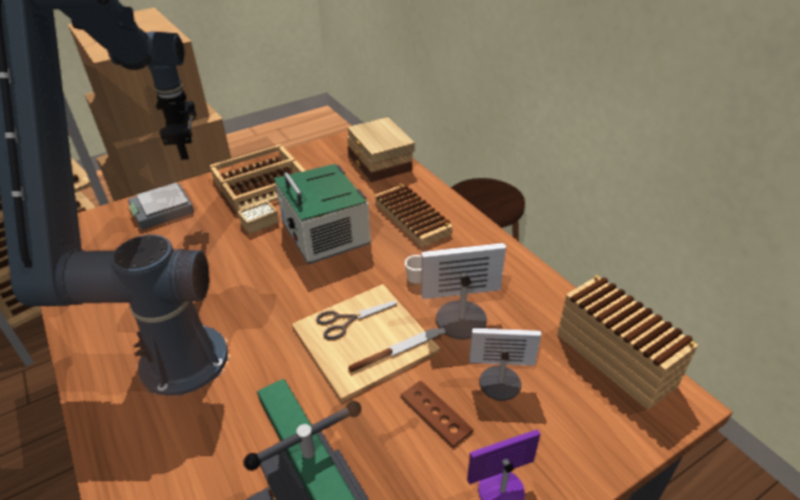

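The top view (800x500) shows the humidifier's green flap at (257,273), with its handle at (247,302) on the robot side. There are three lamps: a large white one at (457,213), a small white one at (538,230) and a purple one at (612,297). The large white one fits "not purple, larger of its colour". In the side view both white panels show their vented backs, so the lit faces look toward +y.

Run:
```python
from h import *
z=np.load('top0.npz'); im,d,W=z['im'],z['d'],z['W']
big=im[40*4//5:,:]
cv2.imwrite('pics/crop1.png',np.hstack([cv2.resize(im[130:270,330:480,::-1],(400,373)),cv2.resize(im[170:270,150:270,::-1],(400,373))]))
hsv=cv2.cvtColor(im,cv2.COLOR_RGB2HSV)
g=cv2.inRange(hsv,(65,80,40),(95,255,255)); g[:, 300:]=0; g[300:]=0
g=cv2.morphologyEx(g,cv2.MORPH_CLOSE,np.ones((9,9)))
c=max(cv2.findContours(g,0,2)[0],key=cv2.contourArea); r=cv2.minAreaRect(c); print('flap rect px',r)
mk=np.zeros_like(g); cv2.drawContours(mk,[c],-1,255,-1); mk=cv2.erode(mk,np.ones((5,5)))
sel=(mk>0)&(d>0)
P=W[sel]; A=np.c_[P[:,:2],np.ones(len(P))]
w=np.ones(len(P),bool)
for _ in range(8):
    k=np.linalg.lstsq(A[w],P[w,2],rcond=None)[0]; res=P[:,2]-A@k; w=abs(res)<.005
print('plane',k, w.mean()); n=np.array([-k[0],-k[1],1]); n/=np.linalg.norm(n)
# corners by rays onto plane
m=camera_model('top'); T=m['T']
def ray(u,v):
    dr=T[:3,:3]@[(u-m['cx'])/m['fx'],(v-m['cy'])/m['fy'],1]; o=T[:3,3]
    t=(k[2]-o[2]+k[0]*o[0]+k[1]*o[1])/(dr[2]-k[0]*dr[0]-k[1]*dr[1]); return o+t*dr
for q in cv2.boxPoints(r): print('corner',q,ray(*q))
print('centre',ray(*r[0]))
h=P[res>.03]; print('handle',len(h),h.mean(0),h.min(0),h.max(0))
# lamp panel
x0,x1,y0,y1=345,385,135,205
S=W[y0:y1,x0:x1].reshape(-1,3); S=S[(S[:,2]>.1)&(S[:,2]<.26)]
mu=np.median(S,0); print('lampTop',len(S),S.mean(0),S.min(0),S.max(0))
tp=S[S[:,2]>.2]; r2=cv2.minAreaRect(tp[:,:2].astype(np.float32)); print('lamp top rect',len(tp),r2,tp[:,2].max(), cv2.boxPoints(r2))
```

```text
flap rect px ((202.36016845703125, 218.6378173828125), (74.4626693725586, 62.82787322998047), 4.23639440536499)
plane [-0.0357573   0.00104876  0.17834382] 0.814973531635997
corner [162.90996 247.21559] [0.42446087 0.3803489  0.16356514]
corner [167.55116 184.55937] [0.61872147 0.37024828 0.15660831]
corner [241.81038 190.06004] [0.59765854 0.13896571 0.1571189 ]
corner [237.16917 252.71626] [0.40385223 0.15255938 0.16406315]
centre [0.51042965 0.26053539 0.16036547]
handle 140 [0.43592077 0.26599864 0.20694646] [0.42849197 0.21150642 0.1966982 ] [0.44521461 0.32228076 0.21448141]
lampTop 581 [ 0.64378039 -0.24144753  0.20582948] [ 0.55493395 -0.28548413  0.10215316] [ 0.7420764  -0.19438988  0.23011686]
lamp top rect 445 ((0.6486696004867554, -0.2408568263053894), (0.02195950224995613, 0.19954006373882294), 66.67452239990234) 0.2301168591843934 [[ 0.55270624 -0.21143487]
 [ 0.73593795 -0.29044354]
 [ 0.74463296 -0.27027878]
 [ 0.56140125 -0.19127011]]
```

View pics/crop1.png

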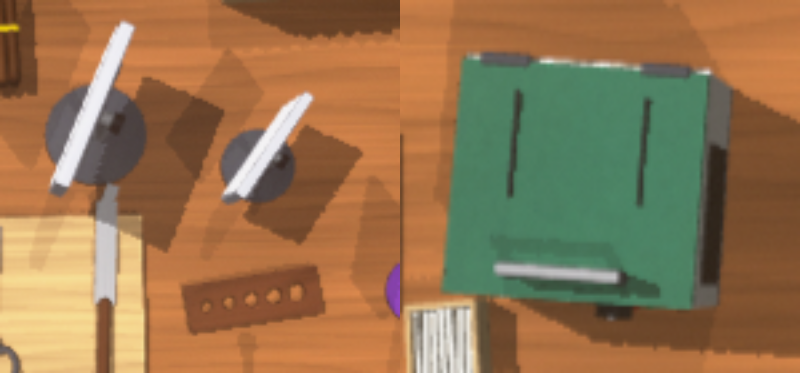

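The crop confirms the lamp: the large white panel has its neck on the right side, so its lit face looks left/up (+y, +x). The handle bar is well visible. Next I go above the handle.

>>> move_arm(steps=[[[0,0,0.14],[0,0,-0.9],0.6],[[0,0,0.14],[0,0,-0.9],0.6],[[0,0,0.14],[0,0,-0.9],0.6],[[0,0,0.14],[0,0,-0.9],0.6],[[0,0,0.14],[0,0,-0.9],0.6],[[0,0,0.14],[0,0,-0.9],0.6],[[0,0,0.14],[0,0,-0.9],0.6],[[0,0,0.14],[0,0,-0.9],0.6],[[0,0,0.14],[0,0,-0.9],0.6],[[0,0,0],[-3.0,2.25,0],0.6],[[0,0,0],[-3.0,2.25,0],0.6],[[0,0,0],[-3.0,2.25,0],0.6],[[0,0,0],[-3.0,2.25,0],0.6],[[0,0,0],[-3.0,2.25,0],0.6],[[0,0,0],[-3.0,2.25,0],0.6],[[0,0,0],[-3.0,2.25,0],0.6],[[0,0,0],[-3.0,2.25,0],0.6],[[0,0,0],[-3.0,2.25,0],0.6],[[0,0,0],[-2.7,2.25,0],0.6],[[0,0,0],[0,0,0],0.6]])

```text
t: 2.1
eef_pos: [0.4388, 0.2642, 0.2839]
orientation: [2.304, 2.133, -0.001]
force: [-0.4, 0.8, -1.0]
finger_gap: 0.0521
grip_force: 0.0
```

```bash
cat >> h.py <<'E'
def wpts():
    s=read_state(); im,d=camera('wrist'); m=camera_model('wrist')
    v,u=np.mgrid[0:400,0:640]; a=(u-m['cx'])/m['fx']; b=(v-m['cy'])/m['fy']; th=np.hypot(a,b)+1e-9
    t=np.tan(np.minimum(th,1.4))/th; P=np.stack([a*t*d,b*t*d,d],-1)
    T=m['T_tool_cam']; P=P@T[:3,:3].T+T[:3,3]
    W=P@R.from_rotvec(s['orientation']).as_matrix().T+s['eef_pos']; return im,d,W,s
def rel(s,pos,yaw,tilt=0):
    Rm=R.from_rotvec(s['orientation']); y=np.radians(yaw); x=np.array([np.cos(y),np.sin(y),0]); z=np.array([0,0,-1.])
    Rt=R.from_matrix(np.c_[x,np.cross(z,x),z]); q=(Rm.inv()*Rt)
    print('turn',q.as_rotvec().round(3),'then shift cm',(Rt.inv().apply(np.array(pos)-s['eef_pos'])*100).round(2))
E
python3 - <<'E'
from h import *
im,d,W,s=wpts(); np.savez('w1.npz',im=im,d=d,W=W); save(im,'w1.png'); print(s['t'],s['eef_pos'],s['orientation'],s['finger_gap'],s['force'])
m=(d>0)&(abs(W[...,0]-.436)<.03)&(abs(W[...,1]-.266)<.07)&(W[...,2]>.19)&(W[...,2]<.225)
P=W[m]; print(len(P),np.median(P,0),P.min(0),P.max(0))
v,u=np.nonzero(m); print(u.min(),u.max(),v.min(),v.max())
p=np.polyfit(P[:,1],P[:,0],1); print('bar dir slope dx/dy',p)
f=(d>0)&(W[...,2]>.15)&(W[...,2]<.175)&(abs(W[...,0]-.51)<.1)&(abs(W[...,1]-.26)<.12); Q=W[f]
print(len(Q),np.linalg.lstsq(np.c_[Q[:,:2],np.ones(len(Q))],Q[:,2],rcond=None)[0])
E
```

```text
2.1 [0.43882769 0.26422819 0.28394393] [ 2.30410780e+00  2.13314597e+00 -6.15696140e-04] 0.05205462432125356 [-0.37530041  0.78607183 -1.03005045]
1431 [0.4343969  0.27251682 0.2075454 ] [0.424158   0.21180031 0.19051011] [0.44368957 0.32311607 0.21040149]
304 317 136 258
bar dir slope dx/dy [0.0780709  0.41319449]
32010 [-0.03432493  0.0035038   0.17688727]
```

View pics/w1.png

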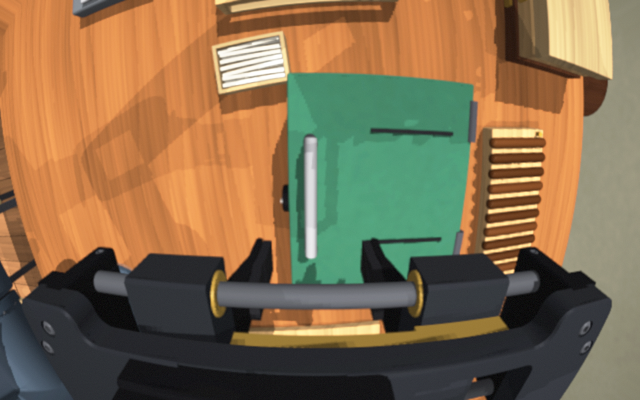

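The wrist view shows the bar at (310,197), running parallel to the pads and between the fingers. Now I go down on the bar and close.

>>> move_arm(steps=[[[0,0,0.01],[0.3,-0.5,1.5],0.6],[[0,0,0],[0,0,1.5],0.6],[[0,0,0],[0,0,1.5],0.6],[[0,0,0],[0,0,1.5],0.6],[[0,0,0],[0,0,1.2],0.6],[[0,0,0],[0,0,1.1],0.6],[[0,0,0],[0,0,0],0.3],[[0,0,0],[0,0,0],0.0],[[0,0,0],[0,0,0],0.0],[[0,0,0],[0,0,0],0.0],[[0,0,0],[0,0,0],0.0],[[0,0,0],[0,0,0],0.0],[[0,0,0],[0,0,0],0.0]])

```text
t: 3.45
eef_pos: [0.4318, 0.2707, 0.2014]
orientation: [2.311, 2.128, 0.0]
force: [-0.3, 0.1, -0.1]
finger_gap: 0.0049
grip_force: 0.0
```

Run:
```python
import numpy as np
t=.0345+np.arange(0,21.01)*.0825
y=-17.5*np.cos(t)+4.3*np.sin(t); z=17.5*np.sin(t)+4.3*np.cos(t)
a=np.round(np.c_[y,-z],1); print(t[-1],[[float(v) for v in r] for r in np.diff(a,axis=0).round(1)])
```

```text
1.7670000000000001 [[0.4, -1.4], [0.6, -1.4], [0.7, -1.3], [0.8, -1.3], [0.9, -1.1], [1.0, -1.2], [1.0, -1.0], [1.2, -0.9], [1.2, -0.8], [1.3, -0.8], [1.4, -0.6], [1.4, -0.5], [1.4, -0.4], [1.5, -0.2], [1.5, -0.2], [1.4, 0.0], [1.5, 0.1], [1.5, 0.2], [1.4, 0.3], [1.5, 0.5], [1.3, 0.6]]
```

Run:
```python
from h import *
im,d,W,s=wpts(); print(s['t'],s['finger_gap'],s['grip_force'],s['eef_pos'])
a=cv2.resize(im[100:330,180:460],(400,329))
im2,d2,W2=pts('side'); b=cv2.resize(im2[110:220,190:310],(400,329)); save(np.hstack([a,b]),'w2.png')
```

```text
3.45 0.0048910127291658945 0.0 [0.43177538 0.27068214 0.20141763]
```

View pics/w2.png

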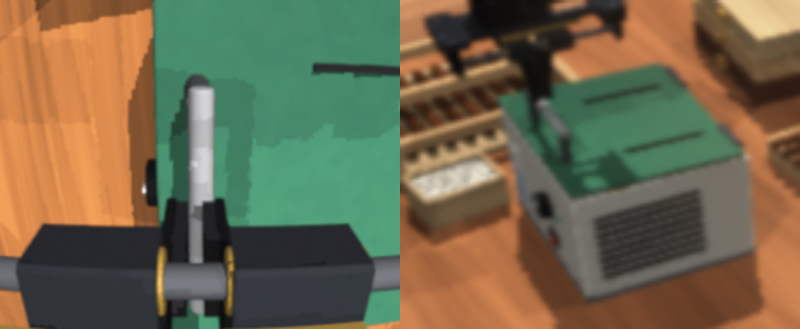

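The wrist view shows the bar between the two fingers, which look almost closed on it. I'll wait a few more rows and check again.

>>> move_arm(steps=[[[0,0,0],[0,0,0],0.0],[[0,0,0],[0,0,0],0.0],[[0,0,0],[0,0,0],0.0]])

```text
t: 3.85
eef_pos: [0.4317, 0.2707, 0.2012]
orientation: [-2.311, -2.129, 0.0]
force: [0.2, -0.0, 0.7]
finger_gap: 0.0001
grip_force: 0.0
```

Run:
```python
from h import *
im,d,W,s=wpts(); print(s['finger_gap'],s['eef_pos'])
Rm=R.from_rotvec(s['orientation'])
T=Rm.inv().apply((W-s['eef_pos']).reshape(-1,3)).reshape(W.shape)
for v in (170,200,220,240,250,260,270,280,290,300,310): print(v,[tuple((1000*T[v,u]).round().astype(int))+tuple(im[v,u]//10) for u in (303,311,318,322,326,334)])
im2,d2,W2=pts('side')
save(np.hstack([cv2.resize(im[200:340,250:390],(400,400),interpolation=cv2.INTER_NEAREST),cv2.resize(im2[130:180,210:260],(400,400),interpolation=cv2.INTER_NEAREST)]),'w3.png')
```

```text
5.3447794984519165e-05 [0.43169055 0.27070432 0.20122826]
170 [(np.int64(39), np.int64(-10), np.int64(38), np.uint8(6), np.uint8(12), np.uint8(9)), (np.int64(47), np.int64(-3), np.int64(-2), np.uint8(7), np.uint8(8), np.uint8(8)), (np.int64(48), np.int64(1), np.int64(-5), np.uint8(19), np.uint8(18), np.uint8(19)), (np.int64(48), np.int64(3), np.int64(-7), np.uint8(20), np.uint8(20), np.uint8(21)), (np.int64(48), np.int64(5), np.int64(-7), np.uint8(20), np.uint8(20), np.uint8(20)), (np.int64(39), np.int64(13), np.int64(38), np.uint8(6), np.uint8(12), np.uint8(9))]
200 [(np.int64(16), np.int64(-10), np.int64(39), np.uint8(4), np.uint8(8), np.uint8(6)), (np.int64(16), np.int64(-4), np.int64(37), np.uint8(5), np.uint8(8), np.uint8(7)), (np.int64(30), np.int64(1), np.int64(-7), np.uint8(17), np.uint8(17), np.uint8(17)), (np.int64(30), np.int64(3), np.int64(-7), np.uint8(19), np.uint8(19), np.uint8(19)), (np.int64(30), np.int64(6), np.int64(-6), np.uint8(18), np.uint8(18), np.uint8(18)), (np.int64(16), np.int64(13), np.int64(39), np.uint8(7), np.uint8(14), np.uint8(11))]
220 [(np.int64(0),
[... 3885 characters left out ...]
), np.uint8(13)), (np.int64(30), np.int64(3), np.int64(-108), np.uint8(12), np.uint8(12), np.uint8(13)), (np.int64(32), np.int64(5), np.int64(-110), np.uint8(18), np.uint8(15), np.uint8(7))]
310 [(np.int64(25), np.int64(-4), np.int64(-106), np.uint8(10), np.uint8(8), np.uint8(4)), (np.int64(-3), np.int64(-3), np.int64(-69), np.uint8(3), np.uint8(3), np.uint8(3)), (np.int64(-3), np.int64(1), np.int64(-69), np.uint8(5), np.uint8(5), np.uint8(5)), (np.int64(-3), np.int64(2), np.int64(-69), np.uint8(3), np.uint8(3), np.uint8(3)), (np.int64(-3), np.int64(4), np.int64(-69), np.uint8(3), np.uint8(3), np.uint8(3)), (np.int64(29), np.int64(5), np.int64(-111), np.uint8(16), np.uint8(13), np.uint8(6))]
```

View pics/w3.png

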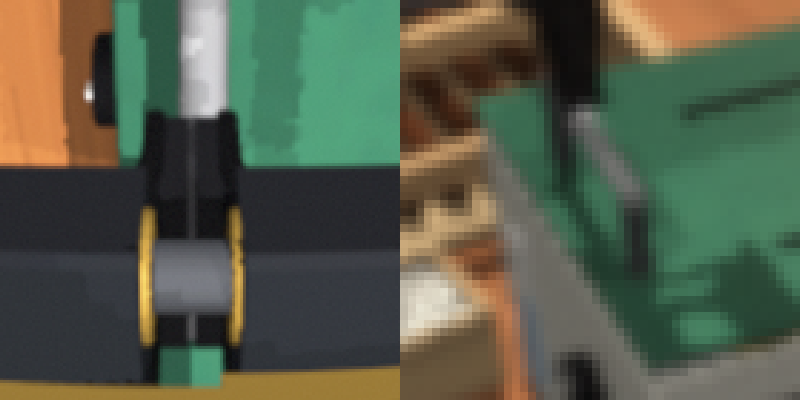

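The fingers are shut, yet the bar seems to run through them at tool y≈+3 mm. I'll test this with a small lift along the arc.

>>> move_arm(steps=[[[0,0,0],[0,0,0],0.0],[[0,0,0],[0,0.2,-0.7],0.0],[[0,0,0],[0,0.2,-0.7],0.0],[[0,0,0],[0,0,0],0.0]])

```text
t: 4.35
eef_pos: [0.4372, 0.2708, 0.2167]
orientation: [2.31, 2.127, 0.005]
force: [0.8, 0.4, -0.3]
finger_gap: 0.0004
grip_force: 0.0
```

Run:
```python
from h import *
im,d,W,s=wpts(); print(s['t'],s['finger_gap'],s['grip_force'],s['eef_pos'],s['force'],s['torque'])
Rm=R.from_rotvec(s['orientation'])
T=Rm.inv().apply((W-s['eef_pos']).reshape(-1,3)).reshape(W.shape)
m=(d>0)&(abs(T[...,1])<.03)&(T[...,0]>.015)&(T[...,0]<.045)&(T[...,2]<.022)&(T[...,2]>-.03); P=W[m]; print(len(P),np.median(P,0),np.median(T[m],0))
f=(d>0)&(W[...,2]>.14)&(W[...,2]<.25)&(abs(W[...,0]-.54)<.05)&(abs(W[...,1]-.3)<.05); Q=W[f]
print(len(Q),np.linalg.lstsq(np.c_[Q[:,:2],np.ones(len(Q))],Q[:,2],rcond=None)[0])
```

```text
4.35 0.00037051706255770105 0.0 [0.43719201 0.270798   0.21673952] [ 0.79241571  0.4187697  -0.33828173] [-0.10697976  0.07978331 -0.01932189]
769 [0.43677513 0.3018436  0.20755506] [ 0.03099042 -0.0029064   0.00921872]
12396 [-0.03463622  0.00653791  0.17618474]
```

Run:
```python
from h import *
im2,d2,W2=pts('side'); s=read_state()
Rm=R.from_rotvec(s['orientation'])
T=Rm.inv().apply((W2-s['eef_pos']).reshape(-1,3)).reshape(W2.shape)*1000
m=(d2>0)&(im2.max(-1)<60)&(abs(T[...,0])<40)&(abs(T[...,1])<40)&(T[...,2]<30)&(T[...,2]>-90)
for z in range(-90,30,10):
    q=T[m&(T[...,2]>=z)&(T[...,2]<z+10)]
    if len(q): print(z,len(q),q[:,0].min().round(),q[:,0].max().round(),q[:,1].min().round(),q[:,1].max().round())
im,d,W,s=wpts(); t=Rm.inv().apply((W-s['eef_pos']).reshape(-1,3)).reshape(W.shape)*1000
for v in range(206,246,3): print(v,[[int(a) for a in t[v,u]]+[int(im[v,u].mean())] for u in (308,314,320,326)])
a=cv2.resize(im[180:300,260:380],(400,400),interpolation=cv2.INTER_CUBIC)
m=camera_model('side'); p=np.linalg.inv(m['T'])@np.r_[s['eef_pos'],1]; u=int(m['fx']*p[0]/p[2]+m['cx']); v=int(m['fy']*p[1]/p[2]+m['cy']); print(u,v)
b=im2[v-40:v+40,u-40:u+40].copy(); b[40,40]=(255,0,0)
save(np.hstack([a,cv2.resize(b,(400,400),interpolation=cv2.INTER_NEAREST)]),'w4.png')
```

```text
-90 4 -15.0 -10.0 -5.0 11.0
-80 18 -17.0 -2.0 -14.0 13.0
-70 21 -15.0 1.0 -11.0 13.0
-60 16 -15.0 -7.0 -8.0 12.0
-50 15 -19.0 -3.0 -8.0 11.0
-40 15 -20.0 0.0 -7.0 13.0
-30 14 -15.0 5.0 -6.0 11.0
206 [[21, -5, 8, 149], [21, -1, 7, 210], [20, 2, 9, 194], [5, 7, 54, 114]]
209 [[19, -5, 7, 147], [19, -1, 7, 209], [18, 2, 9, 178], [3, 7, 53, 112]]
212 [[16, -5, 8, 149], [17, -1, 5, 210], [16, 2, 8, 170], [1, 7, 52, 110]]
215 [[14, -5, 8, 147], [14, -1, 8, 210], [14, 2, 9, 178], [-1, 7, 53, 110]]
218 [[12, -5, 8, 167], [12, -1, 7, 210], [12, 2, 8, 179], [-3, 7, 53, 112]]
221 [[10, -5, 9, 171], [10, -1, 7, 220], [10, 2, 9, 187], [-6, 7, 52, 111]]
224 [[8, -5, 8, 172], [8, -1, 7, 233], [8, 2, 8, 189], [-8, 7, 51, 110]]
227 [[5, -5, 9, 171], [6, -1, 7, 233], [5, 2, 9, 194], [-11, 7, 52, 113]]
230 [[4, -5, 8, 171], [4, -1, 7, 233], [4, 2, 8, 193], [-14, 7, 53, 112]]
233 [[2, -5, 8, 171], [2, -1, 7, 233], [1, 2, 9, 192], [-17, 7, 52, 113]]
236 [[0, -5, 8, 171], [0, -1, 7, 234], [0, 2, 9, 181], [-20, 7, 54, 111]]
239 [[-2, -5, 8, 146], [-2, -1, 7, 229], [-2, 2, 9, 175], [10, 5, -19, 56]]
242 [[9, -4, -21, 38], [9, -1, -23, 53], [9, 1, -23, 42], [11, 5, -26, 23]]
245 [[9, -4, -26, 32], [9, -1, -26, 41], [9, 1, -26, 35], [10, 5, -29, 25]]
232 143
```

View pics/w4.png

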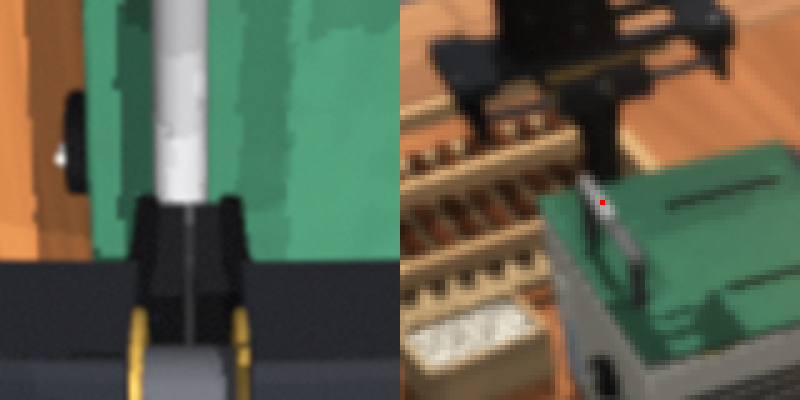

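The pictures show the fingertips ending just above the bar, with the tip at tool z≈-20 mm rather than +17. So the true grasp point is roughly 37 mm behind where the stated tool frame puts it. I'll check this against the earlier open-finger image.

Run:
```python
from h import *
z=np.load('w1.npz'); im,d,W=z['im'],z['d'],z['W']
e=np.array([.43882769,.26422819,.28394393]); Rm=R.from_rotvec([2.30410780,2.13314597,-6.157e-4])
t=Rm.inv().apply((W-e).reshape(-1,3)).reshape(W.shape)*1000
for n,a,b in(('L',240,275),('Rr',358,392)):
    m=np.zeros(d.shape,bool); m[225:262,a:b]=1; m&=(d>0)&(t[...,2]<0)&(t[...,2]>-80)
    q=t[m]; v=np.nonzero(m)[0]; print(n,len(q),v.min(),q[q[:,2].argsort()[-5:]].round(), q[:,1].min().round(),q[:,1].max().round())
```

```text
L 491 238 [[  9. -27. -20.]
 [ -2. -27. -19.]
 [  9. -29. -19.]
 [  9. -31. -19.]
 [  9. -30. -19.]] -36.0 -26.0
Rr 486 238 [[  9.  29. -20.]
 [  9.  28. -19.]
 [  9.  27. -19.]
 [  9.  31. -19.]
 [  9.  30. -19.]] 26.0 36.0
```

Confirmed with the fingers open: the tips are at z=-19 mm. The real grasp point is therefore 38 mm behind the reported TCP, and I will aim with that. Opening, going lower and gripping the bar.

>>> move_arm(steps=[[[0,0,0],[0,-0.3,0],0.5],[[0,0,0],[0,0,0],0.5],[[0,0,0],[0,0,0],0.5],[[0,0,0],[0,0,0],0.5],[[0,0,0],[0,0,0.4],0.5],[[0,0,0],[0,0,1.2],0.5],[[0,0,0],[0,0,1.2],0.5],[[0,0,0],[0,0,1.2],0.5],[[0,0,0],[0,0,1.1],0.5],[[0,0,0],[0,0,0],0.1],[[0,0,0],[0,0,0],0.0],[[0,0,0],[0,0,0],0.0],[[0,0,0],[0,0,0],0.0],[[0,0,0],[0,0,0],0.0],[[0,0,0],[0,0,0],0.0],[[0,0,0],[0,0,0],0.0]])

```text
t: 6.1
eef_pos: [0.4345, 0.2707, 0.1648]
orientation: [2.309, 2.127, 0.005]
force: [4.0, -1.7, -1.0]
finger_gap: 0.01
grip_force: 30.0
```

Bar gripped (gap 10 mm, 30 N). Now the arc.

>>> move_arm(steps=[[[0,0,0],[0,0.4,-1.4],0],[[0,0,0],[0,0.6,-1.4],0],[[0,0,0],[0,0.7,-1.3],0],[[0,0,0],[0,0.8,-1.3],0],[[0,0,0],[0,0.9,-1.1],0],[[0,0,0],[0,1.0,-1.2],0]])

```text
t: 6.7
eef_pos: [0.4754, 0.2673, 0.2401]
orientation: [-2.309, -2.126, 0.004]
force: [4.8, 1.9, -9.7]
finger_gap: 0.0097
grip_force: 30.0
```

>>> move_arm(steps=[[[0,0,0],[0,1.0,-1.0],0],[[0,0,0],[0,1.2,-0.9],0],[[0,0,0],[0,1.2,-0.8],0],[[0,0,0],[0,1.3,-0.8],0],[[0,0,0],[0,1.4,-0.6],0],[[0,0,0],[0,1.4,-0.5],0],[[0,0,0],[0,1.4,-0.4],0],[[0,0,0],[0,1.5,-0.2],0],[[0,0,0],[0,0,0],0]])

```text
t: 7.6
eef_pos: [0.5805, 0.2591, 0.2953]
orientation: [-2.31, -2.127, -0.002]
force: [-1.2, 0.9, 7.9]
finger_gap: 0.0103
grip_force: 30.0
```

>>> move_arm(steps=[[[0,0,0],[0,1.5,-0.2],0],[[0,0,0],[0,1.4,0],0],[[0,0,0],[0,1.5,0.1],0],[[0,0,0],[0,1.5,0.2],0],[[0,0,0],[0,1.4,0.3],0],[[0,0,0],[0,1.5,0.5],0],[[0,0,0],[0,1.2,0.5],0],[[0,0,0],[0,0,0],0],[[0,0,0],[0,0,0],0]])

```text
t: 8.5
eef_pos: [0.6799, 0.2512, 0.2789]
orientation: [-2.309, -2.128, -0.002]
force: [1.5, 3.2, 0.6]
finger_gap: 0.0098
grip_force: 30.1
```

>>> move_arm(steps=[[[0,0,0],[0,0,0],0.25],[[0,0,0],[0,0,0],0.25],[[0,0,0],[0,0,0],0.25],[[0,0,0],[0,0,-1],0.25],[[0,0,0],[0,0,-1.5],0.25],[[0,0,0],[0,0,-2.5],0.25],[[0,0,0],[0,0,-3],0.25],[[0,0,0],[0,0,-2.5],0.25],[[0,0,0],[0,-3,0],0.25],[[0,0,0],[0,-4,0],0.25],[[0,0,0],[0,-4,0],0.4],[[0,0,0],[0,-4,0],0.4],[[0,0,0],[0,-4,0],0.4],[[0,0,-0.14],[0,0,0],0.4],[[0,0,-0.14],[0,0,0],0.4],[[0,0,-0.14],[0,0,0],0.4],[[0,0,-0.14],[0,0,0],0.4],[[0,0,-0.14],[0,0,0],0.4],[[0,0,-0.14],[0,0,0],0.4],[[0,0,-0.14],[0,0,0],0.4]])

```text
t: 10.5
eef_pos: [0.4905, 0.2656, 0.3853]
orientation: [1.028, 2.967, 0.0]
force: [0.5, 0.6, -0.3]
finger_gap: 0.0349
grip_force: 0.0
```

>>> move_arm(steps=[[[0,0,-0.14],[0,0,0],0.5],[[0,0,-0.14],[0,0,0],0.5],[[0,0,-0.14],[0,0,0],0.5],[[0,0,-0.14],[0,0,0],0.5],[[0,0,0],[0,0,0],0.5]])

```text
t: 11.0
eef_pos: [0.4905, 0.2656, 0.3852]
orientation: [0.178, 3.135, 0.0]
force: [-0.6, 0.1, 0.3]
finger_gap: 0.0434
grip_force: 0.0
```

Run:
```python
from h import *
im,d,W,s=wpts(); save(im,'w5.png'); print(s['t'],s['eef_pos'],s['orientation'],s['finger_gap'],s['force'])
hsv=cv2.cvtColor(im,cv2.COLOR_RGB2HSV)
for n,lo,hi in(('yellow',(20,120,90),(35,255,255)),('blue',(100,110,50),(130,255,255))):
    m=cv2.inRange(hsv,lo,hi)>0
    b=m&(d>0)&(W[...,2]>.08)&(W[...,2]<.14)&(abs(W[...,0]-.49)<.08)&(abs(W[...,1]-.263)<.1)
    P=W[b]; 
    if len(P)<10: print(n,len(P)); continue
    t=P[P[:,2]>P[:,2].max()-.006]; r=cv2.minAreaRect(t[:,:2].astype(np.float32)); vv,uu=np.nonzero(b)
    print(n,len(P),uu.mean(),vv.mean(),P.max(0),len(t),np.median(t,0),r)
# flap angle, from top camera
im2,d2,W2=pts('top'); h2=cv2.cvtColor(im2,cv2.COLOR_RGB2HSV); g=(cv2.inRange(h2,(65,80,30),(95,255,255))>0)&(W2[...,2]>.18)&(W2[...,1]>.1)
Q=W2[g]; print('flap',len(Q),Q.min(0) if len(Q) else 0,Q.max(0) if len(Q) else 0)
if len(Q)>20: print(np.polyfit(Q[:,2],Q[:,0]+.0767*(Q[:,1]-.254),1))
```

```text
11.0 [0.49051509 0.26562392 0.38517686] [1.77745443e-01 3.13543607e+00 4.39553256e-05] 0.04340834628227613 [-0.63516819  0.0980563   0.29361012]
yellow 223 290.4708520179372 164.86995515695068 [0.5021322  0.23595741 0.1253334 ] 199 [0.4871342  0.22771515 0.12248498] ((0.48741042613983154, 0.2277228832244873), (0.014444170519709587, 0.02989097312092781), 86.03568267822266)
blue 211 338.478672985782 163.72985781990522 [0.51658479 0.30611083 0.1245356 ] 199 [0.49302826 0.29822694 0.122716  ] ((0.49312207102775574, 0.29817965626716614), (0.013420427218079567, 0.029724428430199623), 84.16793060302734)
flap 110 [0.63201119 0.13807732 0.33875223] [0.65019357 0.35963798 0.35706804]
[0.07432104 0.61453802]
```

View pics/w5.png

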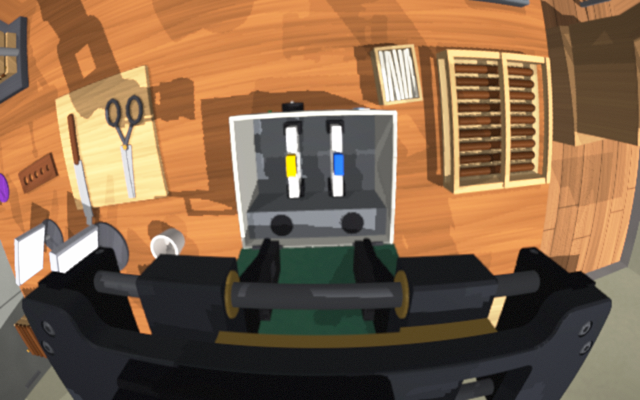

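The wrist view shows the flap open behind (green, at 310,300). The yellow grip is at (291,165), in the own -y slot, and the blue one at (338,163). Descending above yellow.

>>> move_arm(steps=[[[0,0,-0.033],[0,-1.9,0],0.5],[[0,0,0],[0,-1.9,0],0.5],[[0,0,0],[0,0,3],0.5],[[0,0,0],[0,0,4],0.5],[[0,0,0],[0,0,4],0.5],[[0,0,0],[0,0,4],0.5],[[0,0,0],[0,0,4],0.5],[[0,0,0],[0,0,4],0.5],[[0,0,0],[0,0,2.5],0.5],[[0,0,0],[0,0,1],0.5],[[0,0,0],[0,0,0],0.5]])

```text
t: 12.2
eef_pos: [0.4864, 0.2279, 0.1183]
orientation: [-0.127, -3.137, 0.001]
force: [0.1, 0.5, 0.0]
finger_gap: 0.0432
grip_force: 0.0
```

Run:
```python
from h import *
im,d,W,s=wpts(); print(s['t'],s['eef_pos'],s['orientation'],s['finger_gap'],s['force'])
hsv=cv2.cvtColor(im,cv2.COLOR_RGB2HSV)
m=cv2.inRange(hsv,(20,120,90),(35,255,255))>0
b=m&(d>0)&(W[...,2]>.08)&(W[...,2]<.14)&(abs(W[...,0]-.49)<.08)&(abs(W[...,1]-.263)<.1)
P=W[b]; t=P[P[:,2]>np.percentile(P[:,2],90)-.006]; vv,uu=np.nonzero(b); Rm=R.from_rotvec(s['orientation']); T=Rm.inv().apply(t-s['eef_pos'])*1000
print(len(P),uu.min(),uu.max(),vv.min(),vv.max(),np.median(t,0),T.min(0).round(1),T.max(0).round(1),cv2.minAreaRect(T[:,:2].astype(np.float32)))
```

```text
12.2 [0.48636139 0.22785405 0.11834269] [-1.27269602e-01 -3.13669010e+00  1.13974642e-03] 0.04323886910176435 [0.09349396 0.46884642 0.04272258]
1230 305 327 210 266 [0.48589509 0.22782473 0.12263229] [-16.8  -7.3  -6.2] [14.8  6.9  0.9] ((-1.0691413879394531, -0.22531986236572266), (13.887893676757812, 31.641849517822266), 89.29434204101562)
```

>>> move_arm(steps=[[[0,0,0],[-0.1,0,1.2],0.5],[[0,0,0],[0,0,1.2],0.5],[[0,0,0],[0,0,1.2],0.5],[[0,0,0],[0,0,0.9],0.5],[[0,0,0],[0,0,0],0.2],[[0,0,0],[0,0,0],0.0],[[0,0,0],[0,0,0],0.0],[[0,0,0],[0,0,0],0.0],[[0,0,0],[0,0,0],0.0],[[0,0,0],[0,0,0],0.0],[[0,0,0],[0,0,0],0.0]])

```text
t: 13.35
eef_pos: [0.4881, 0.2281, 0.0746]
orientation: [0.125, 3.138, 0.0]
force: [0.3, -0.5, 2.2]
finger_gap: 0.0138
grip_force: 30.0
```

>>> move_arm(steps=[[[0,0,0],[0,0,-0.5],0.0],[[0,0,0],[0,0,-1],0.0],[[0,0,0],[0,0,-1.5],0.0],[[0,0,0],[0,0,-1.5],0.0],[[0,0,0],[0,0,-1.5],0.0],[[0,0,0],[0,0,-2],0.0],[[0,0,0],[0,0,-2],0.0],[[0,0,0],[0,0,-2],0.0],[[0,0,0],[0,0,-2],0.0],[[0,0,0],[0,0,-2],0.0],[[0,0,0],[0,0,-2],0.0],[[0,0,0],[0,0,-2],0.0],[[0,0,0],[0,0,0],0.0]])

```text
t: 14.65
eef_pos: [0.4894, 0.2284, 0.2775]
orientation: [0.125, 3.133, 0.003]
force: [1.3, -0.1, -1.9]
finger_gap: 0.0139
grip_force: 30.0
```

Run:
```python
from h import *
im,d,W,s=wpts(); print(s['t'],s['eef_pos'],s['orientation'],s['finger_gap'],s['force'],s['joints'])
Rm=R.from_rotvec(s['orientation']); T=Rm.inv().apply((W-s['eef_pos']).reshape(-1,3)).reshape(W.shape)*1000
m=(d>0)&(cv2.inRange(cv2.cvtColor(im,cv2.COLOR_RGB2HSV),(18,30,60),(35,255,255))>0)&(abs(T[...,0])<60)&(abs(T[...,1])<15)&(abs(T[...,2])<80)
v,u=np.nonzero(m); print(m.sum(), T[m].min(0),T[m].max(0))
# lamp: bright points
b=(d>0)&(im.min(-1)>150)&(W[...,2]>.085)&(W[...,2]<.225)&(np.hypot(W[...,0]-.65,W[...,1]+.24)<.13)
P=W[b]; print('lamp',len(P)); 
if len(P)>100:
    c=P.mean(0); n=np.linalg.svd(P-c,full_matrices=False)[2][2]; r=(P-c)@n; k=abs(r)<.006; P=P[k]; c=P.mean(0); n=np.linalg.svd(P-c,full_matrices=False)[2][2]; a=np.array([.918,-.396,0]); q=(P-c)@a
    print(c,n,'yaw',np.degrees(np.arctan2(-n[1],-n[0])),'along',q.min(),q.max(),P[:,2].min(),P[:,2].max())
rel(s,(.688,-.149,.1274),156.7)
```

```text
14.65 [0.48944178 0.22840204 0.27746628] [1.24829678e-01 3.13257301e+00 2.81370633e-03] 0.013948945566247446 [ 1.28174528 -0.149582   -1.94388353] [ 2.29637752e-01  3.26628671e-01  1.55635289e+00 -9.23363374e-06
  1.25183676e+00 -1.26150000e+00]
1483 [ -3.89982245  -7.58049237 -49.96379263] [ 16.91144554   7.65258184 -17.82172799]
lamp 1351
[ 0.59182952 -0.20720458  0.16601438] [0.42568776 0.90450189 0.02581209] yaw -115.20318853311531 along -0.03674258706836242 0.16447620347384712 0.08505043161724551 0.2215253599757338
turn [0.003 0.006 0.327] then shift cm [-33.16 -26.81  15.01]
```

>>> move_arm(steps=[[[0,0,0.109],[0,0,0],0.0],[[0,0,0.109],[0,0,0],0.0],[[0,0,0.109],[0,0,0],0.0],[[0,0,0],[-1.8,-1.2,0],0.0],[[0,0,0],[-3,-2,0],0.0],[[0,0,0],[-3,-2,0],0.0],[[0,0,0],[-3,-2,0],0.0],[[0,0,0],[-3,-2,0],0.0],[[0,0,0],[-3,-2,0],0.0],[[0,0,0],[-3,-2,0],0.0],[[0,0,0],[-3,-2,0],0.0],[[0,0,0],[-3,-2,0],0.0],[[0,0,0],[-3,-2,0],0.0],[[0,0,0],[-3,-2,0],0.0],[[0,0,0],[-1.3,-0.8,0],0.0],[[0,0,0],[0,0,0],0.0],[[0,0,0],[0,0,0],0.0]])

```text
t: 16.4
eef_pos: [0.7035, -0.1044, 0.2723]
orientation: [-0.634, -3.073, -0.002]
force: [0.6, -0.5, -1.7]
finger_gap: 0.0137
grip_force: 30.0
```

```bash
cat > lamp.py <<'E'
from h import *
im,d,W,s=wpts(); print(s['t'],s['eef_pos'],s['orientation'],s['finger_gap'],s['force'])
def fit(im,d,W,th):
    b=(d>0)&(im.min(-1)>th)&(W[...,2]>.085)&(W[...,2]<.235)&(np.hypot(W[...,0]-.65,W[...,1]+.24)<.125)
    b=cv2.erode(b.astype(np.uint8),np.ones((3,3)))>0
    P=W[b]; print('lamp',len(P))
    if len(P)<100: return
    for _ in range(4):
        c=np.median(P,0); n=np.linalg.svd(P-P.mean(0),full_matrices=False)[2][2]; r=(P-P.mean(0))@n; P=P[abs(r)<max(.004,1.5*r.std())]
    n*=np.sign(n[1]); a=np.array([n[1],-n[0],0]); a/=np.linalg.norm(a); q=P@a; lo,hi=np.percentile(q,[.3,99.7])
    c=P.mean(0); c=c+a*((lo+hi)/2-c@a); print('centre',c,'n',n,'yaw',np.degrees(np.arctan2(-n[1],-n[0])),'len',hi-lo,'z',P[:,2].min(),P[:,2].max(),'rms',r.std())
fit(im,d,W,140); save(im,'w6.png')
im2,d2,W2=pts('top'); fit(im2,d2,W2,140)
Rm=R.from_rotvec(s['orientation']); print('tool x yaw',np.degrees(np.arctan2(*Rm.as_matrix()[[1,0],0])), 'z',Rm.as_matrix()[:,2])
E
python3 lamp.py
```

```text
16.4 [ 0.70348705 -0.10439623  0.27228427] [-6.34333928e-01 -3.07261415e+00 -1.77523914e-03] 0.013687022034231283 [ 0.59895912 -0.54363232 -1.7365872 ]
lamp 9150
centre [ 0.64924266 -0.23020852  0.16469138] n [0.39714318 0.91771977 0.00822925] yaw -113.4005453677753 len 0.17969686169320342 z 0.09085030598464214 0.2228167952740615 rms 0.0008664908422027907
lamp 270
centre [ 0.64899575 -0.23905458  0.22093215] n [0.14704886 0.34083166 0.92855286] yaw -113.33736325883162 len 0.18420369960136174 z 0.2145713187830438 0.22632221117127505 rms 0.0019489334357152572
tool x yaw 156.67062887880854 z [-0.00386763  0.00195398 -0.99999061]
```

View pics/w6.png

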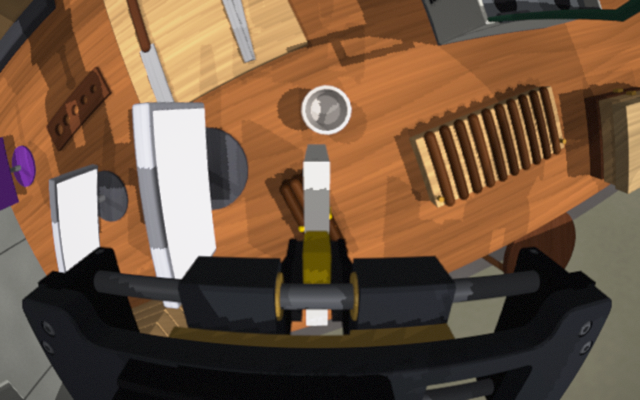

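The wrist view shows the plate hanging straight at (316,190). The large lit white panel is at (180,190), the small one at (78,220), and the pot at (327,110) is well below the plate. Moving to the final position.

>>> move_arm(steps=[[[0,0,0],[-0.1,-0.7,1],0.0],[[0,0,0],[-0.1,-0.7,1.5],0.0],[[0,0,0],[-0.1,-0.7,1.5],0.0],[[0,0,0],[-0.1,-0.7,1.5],0.0],[[0,0,0],[-0.1,-0.7,1.5],0.0],[[0,0,0],[0,-0.6,1.5],0.0],[[0,0,0],[0,-0.6,1.5],0.0],[[0,0,0],[0,0,0],0.0],[[0,0,0],[0,0,0],0.0]])

```text
t: 17.4
eef_pos: [0.6903, -0.1497, 0.174]
orientation: [-0.634, -3.076, -0.001]
force: [-0.5, -0.9, -1.2]
finger_gap: 0.0139
grip_force: 30.0
```

Run:
```python
from h import *
s=read_state(); print(s['t'],s['eef_pos'],s['finger_gap'],s['force'])
n=np.array([.397,.9177,0]); a=np.array([.9177,-.397,0])
M=R.from_rotvec(s['orientation']).as_matrix(); print('toolx yaw',np.degrees(np.arctan2(M[1,0],M[0,0])),M[:,2])
mid=s['eef_pos']+M@[0,0,.0226]; print('mid',mid,'front',mid@n-.0465,'along',mid@a-.6925)
for name in('side','wrist'):
    if name=='side': im,d,W=pts('side')
    else: im,d,W,_=wpts()
    D=np.stack([(W-mid)@a,(W-mid)@n,W[...,2]],-1)*1000
    m=(d>0)&(abs(D[...,1])<22)&(abs(D[...,0])<75)&(D[...,2]>80)&(D[...,2]<200)
    q=D[m]; print(name,len(q),np.percentile(q,[1,99],axis=0).round(1) if len(q) else '')
    f=(d>0)&(im.min(-1)>140)&(abs(D[...,1]+90)<15)&(abs(D[...,0])<120)&(D[...,2]>85)&(D[...,2]<225); q=D[f]
    if len(q): print('face',len(q),np.percentile(q,[1,50,99],axis=0).round(1))
    if name=='side': b=im[150:330,280:460]
save(cv2.resize(np.ascontiguousarray(b),(600,600)),'fin.png')
```

```text
17.4 [ 0.69034558 -0.14968711  0.1740127 ] 0.013863330586857493 [-0.49781693 -0.90297961 -1.22894154]
toolx yaw 156.7069489017157 [-8.13182970e-04  4.97880358e-04 -9.99999545e-01]
mid [ 0.6903272  -0.14967586  0.15141271] front 0.09020236112910222 along 0.00043458663501727557
side 453 [[-52.9 -15.2 143.5]
 [ 56.3   4.9 198. ]]
face 148 [[ -99.9 -104.9  214.9]
 [ -14.3 -100.1  220.5]
 [  94.9  -92.3  224.1]]
wrist 2632 [[-54.6 -11.  122.3]
 [ 55.1  10.9 199. ]]
face 16480 [[ -98.3 -104.4   91.9]
 [ -45.7  -90.4  188.1]
 [  46.6  -89.4  221.6]]
```

View pics/fin.png

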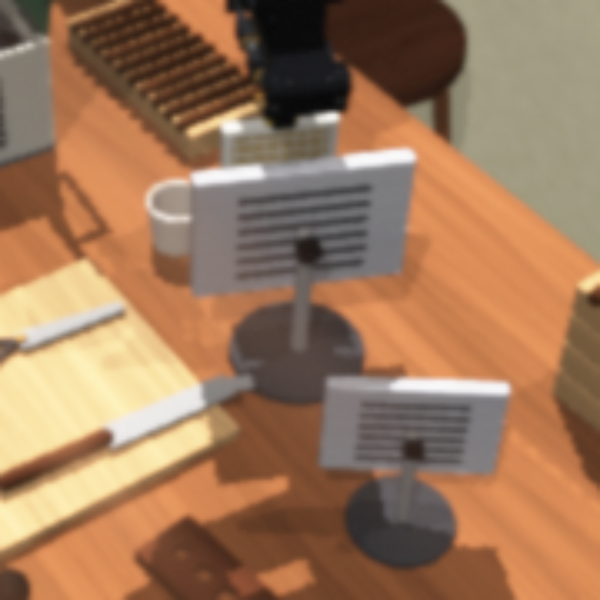

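The side crop shows the plate upright behind the panel and parallel to it, at (280,140), with its 110 mm width centred along the panel. Measured, it stands 90 mm in front with its mid at z=151 mm and touches nothing. Handing in.

```bash
python3 -c "
from station import *
print(job_done())"
```

```text
the job is handed in; nothing more can be done
None
```

The job is handed in: the flap is open about 10° past upright, and the yellow plate is held upright, square and centred about 90 mm in front of the large white lamp's lit face, with the blue plate left in its slot.

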